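Set and lock the pack stop of a hand sealer

TASK

Set the sealer's sliding stop for the pack lying on its shelf: bring the pack square into the corner between the fence and the sealer, free the stop's red clamp knob, slide the stop up so that it touches the pack without a gap, and turn the knob fully tight again. Be gentle with the pack, and leave the bottle, jar, tape and tub where they stand.

Things in the scene. Friction and masses are not known exactly. Their poses are not given: they have to be found in the camera images.
- sealer: Hand sealer with pack shelf and fence, one fixed unit; place and yaw differ each time. Origin: at bench height under the corner where the fence's inner face meets the sealer's face. z up, +y along the fence away from the sealer, -x across the shelf to its open near edge. White housing: y -85 to 0 mm (its face y = 0 stops the pack), x -190 to 130, 75 high.
- mushroom (a point): Top of the black mushroom handle on the sealer's raised white arm (leave it). In the sealer's frame, mm: the arm is 34 wide over y -60 to -25, hinged at x 112, z 98 and rises towards -x, its middle line at z 150 over x -10 and z 214 at its end, x -155.
- fence_end (a point): Middle of the fence's top at its end away from the sealer. The fence is an aluminium bar on the shelf; in the sealer's frame, mm: x 0 to 40, y 5 to 349, z 40 to 80, inner face x = 0. The steel shelf: top at z 40, x -140 to 55, y 0 to 360.
- pack: Rigid box, white tray with clear lid, 66 (x) by 110 (y) by 36 mm high, 0.1 to 0.21 kg, loose on the shelf between sealer and stop, up to 0.35 rad askew and clear of the fence. Origin: centre of its underside. It belongs in the corner, a 110 mm side along the fence and a 66 mm end against the sealer: origin then at x -33, y 55, z 40 mm in the sealer's frame.
- stop (a joint): Travel of the stop along the fence, m, 0 to 0.19, growing towards the sealer; starts at 0 to 0.055. Its face is at y = 0.250 minus this in the sealer's frame; 0.140 is snug on a pack that lies against the sealer. Knob tight: held by friction (slips only at 15 to 30 N). Knob free: about 2 N pushes it and it stays where left.
- stop_face (a point): Point on the face, towards the pack, of the stop's blue plate, 33 mm from the fence's inner face and 18 above the shelf; axes as the sealer's. The plate is 8 mm thick and stands across the shelf: x -105 to -3, z 43 to 108 mm in the sealer's frame.
- stop_back (a point): Middle of the flat back end (looking to +y, away from the sealer) of the stop's aluminium saddle, 72 mm behind the stop's face; axes as the sealer's. The saddle rides on the fence: x 0 to 48, z 82 to 110 mm in the sealer's frame; this point is at x 22, z 96. The end can be pushed above the fence's top (z 80).
- clamp (a joint): Angle of the clamp knob, rad: 0 fully tight (bar along the fence), grows anticlockwise seen from above to 1.5, where it ends. Starts at 0 to 0.15. Below 0.8 it grips the fence, above 0.8 the stop runs free. Turning takes 0.1 to 0.35 N m; it stays where it is left.
- clamp_grip (a point): Middle of the red clamp knob's bar, which is 64 mm long, 14 thick, 26 high (13 above and below this point), on an upright axis through this point; z 138 mm, 28 over the saddle's top, 36 behind the stop's face (+y), 20 beyond the fence's inner face (+x). Its y axis runs along the bar and turns with the knob; z up.
- bottle: Bystander: white bottle with blue cap, 64 mm across, 190 high. Origin: centre of its underside. Stands on the bench.
- tape: Bystander: roll of tape lying flat, 104 mm across, 48 high. Origin: centre of its underside.
- jar: Bystander: pale yellow jar with white cap, 80 mm across, 110 high. Origin: centre of its underside.
- tub: Bystander: open clear tub with two packs in it, 150 (x) by 210 (y) by 75 mm high, on the near left of the bench. Origin: centre of its underside.

How it is judged:
By the outcome, as a careful person would: the job done as asked, in the order asked, and still so for the second after the job is handed in, with the robot touching nothing.
It also fails if it takes over 72 s, if anything falls off the work surface, if the arm or the gripper's body presses on something with over 40 N, if the wrist force passes 120 N, or if a joint passes its speed limit or range.

ROBOT

A 7-joint arm with a two-finger parallel gripper is mounted at the origin on the work surface. World frame = base frame: x ahead of the robot, y to its left, z up, the work surface at z = 0. Lengths are in m, angles in rad, forces in N, time in s.
With the tool pointing down it reaches from about 0.425 to 0.925 m from the base axis. Payload 6.8 kg.
Tool frame: the origin (TCP) lies on the front face of the gripper's body, between the roots of the fingers; the fingertips stand 73 mm ahead of it and the grasp point (between the pads) lies 54 mm ahead of it (env.nose_length is the distance from the TCP to the fingertips, in m); z points along the fingers, y is the direction in which the jaws open and shut (so a half turn about z gives the same grasp; the last joint's range is limited). The gripper opens to 85 mm and grips with 20 to 120 N. Pads are 22 mm wide; open, the fingers measure 114 mm over their backs; the gripper's body (76 mm by 85 mm) begins 54 mm behind the grasp point. The pads swing forward as they close: fully open they stand 13 mm farther back than shut.
Start: joints at [1.091, 0.477, 0.022, 1.555, -0.011, 1.109, -0.083], TCP at [0.245, -0.629, 0.304] pointing down, gripper open.
Joint ranges: [-2.96, 2.96], [-0.34, 2.1], [-1.41, 1.46], [0.24, 2.44], [-1.37, 4.51], [0.17, 1.92], [-2.96, 2.96]. Speed limits (rad/s): [2.39, 2.39, 3.14, 3.14, 3.14, 3.14, 3.14].

INTERFACE

Orientations are given as a unit quaternion [w, x, y, z].
In Python, from cell import env, kin, camera, calibration, job gives the robot as it stands. The module is installed in compiled form; this text tells all that it offers. Calls block until the motion is done:
- env.reach(position, orientation): joint-space move of the TCP to a pose.
- env.movel(position, velocity=0.15, rot=None, stop_force=None): straight line of the TCP; rot=None keeps the orientation; velocity is the mean speed in m/s. With stop_force (N) it stops when the force on the tool has changed by that much, and returns True; else False.
- env.goto_joints(angles): joint-space move.
- env.grip(opening, f_grip=None): finger opening in m; f_grip is the grip in N (None keeps the last); returns when the fingers have stopped.
- env.dwell(seconds).
- kin.inverse_kinematics(position, orientation): joint angles nearest the present ones, or None.
- env.get_state(): the state.
- camera(name): name is "side" or "top"; returns (picture, depth): 480x640x3 uint8, blue, green, red; 480x640 float32, m along the optical axis (not along the pixel's ray), 0 where there is no reading.
- calibration(name): a dict with "fx", "fy", "cx", "cy" (pixels), "rvec" (rotation vector, rad) and "tvec" (3), from world to camera coordinates, as OpenCV has them. Camera axes: x right, y down, z forward; pixel columns grow to the right and rows downward; lengths in m; the calibration is good to about 2 mm. A picture is of the moment at which its call begins. calibration takes no time and is no camera call.
A pose or a line that the arm cannot do raises env.PlanningError and nothing moves.
- job.job_done(): hands the job in, once; it reports no verdict.
The state is a dict: "time": time; "qpos": joint angles; "joint_velocities": joint speeds; "joint_torque": joint torques, N m; "tcp_pos": TCP position; "orientation": TCP orientation; "force": force on the tool from outside, world axes, zero at the start; "torque": the same for the moment, N m; "opening": finger opening in m.
Only numpy, scipy, OpenCV 4.12 (cv2) and the standard library are available. Lean on these libraries where they do the work, as an engineer would, in place of code of your own. Each camera call takes 0.05 s, during which the arm holds its last target.

## Working session

There is one attempt and no reset: what is moved stays moved. The work goes in short steps, each a Python script; the robot and the scene stay as the last script left them, time stands still between calls to the robot, and variables do not carry over. Pictures are saved under pics/ and viewed, and the job is handed in when it is done.

```bash
mkdir -p pics; ls; python3 - <<'E'
from cell import env,kin,camera,calibration,job
import cv2,numpy as np
for n in("top","side"):
    p,d=camera(n); cv2.imwrite(f"pics/{n}0.png",p); np.save(f"pics/{n}0.npy",d); c=calibration(n); print(n,c)
s=env.get_state();print(s)
E
```

```text
pics
top {'fx': 573.0518545405379, 'fy': 573.0518545405379, 'cx': 328.28112745401944, 'cy': 242.16966745020167, 'rvec': array([ 2.14371006, -2.06153327,  0.23579379]), 'tvec': array([0.02043043, 0.60360416, 1.16444598])}
side {'fx': 473.7357168071547, 'fy': 473.7357168071547, 'cx': 322.50824478923323, 'cy': 236.94234877475478, 'rvec': array([ 0.81758993, -2.41776168,  1.23352496]), 'tvec': array([0.47933501, 0.307317  , 0.87726797])}
{'time': 0.1, 'qpos': array([ 1.09087963,  0.47771969,  0.02235171,  1.5562991 , -0.01146824,
        1.10931408, -0.08311043]), 'joint_velocities': array([ 0.00215249, -0.00273551, -0.00044102, -0.00389625, -0.00100509,
        0.00093553, -0.00059685]), 'joint_torque': array([ 4.11268906e-03, -5.97756708e+01,  1.61312811e+00, -2.81953347e+01,
        1.26808818e-02,  5.07221834e-03, -5.36865571e-05]), 'tcp_pos': array([ 0.24507823, -0.62851434,  0.30304411]), 'orientation': array([-7.74902291e-04,  9.82766935e-01,  1.84847240e-01, -2.21607458e-04]), 'force': array([ 0.14808225, -0.83289644, -0.45201372]), 'torque': array([ 0.0141996 , -0.04675365, -0.04481878]), 'opening': 0.08533401707753059}
```

View pics/top0.png

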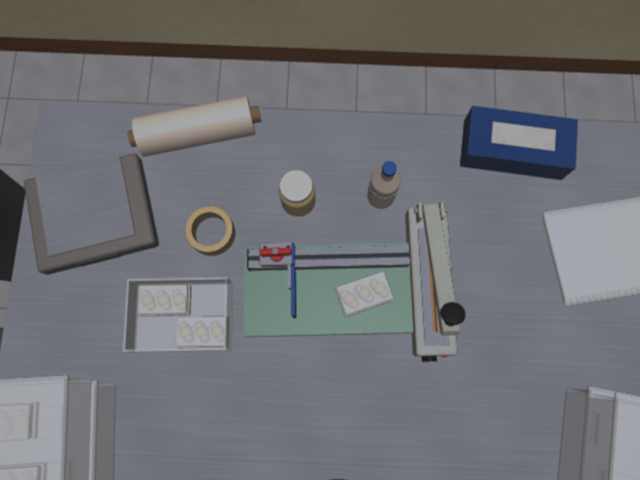

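View pics/side0.png

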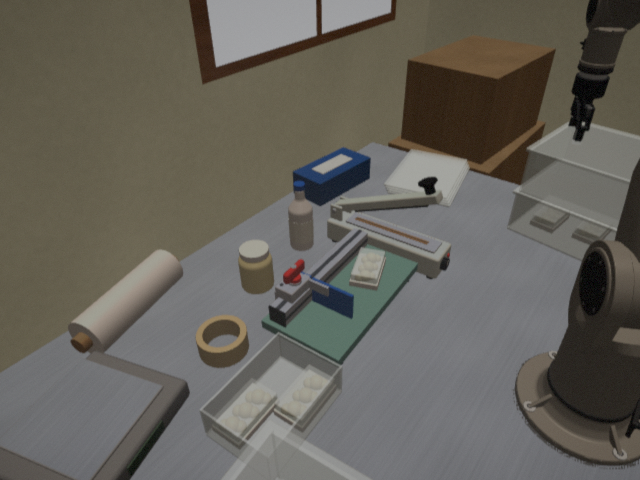

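The top view shows the sealer at columns 410–455, the fence along row 255, and the stop plate at column 292. The red knob is at (275,252) and the pack at (365,293). I'll zoom in to measure these.

```bash
cat > h.py <<'E'
import numpy as np,cv2
from cell import env,kin,camera,calibration,job
def cal(n):
    c=calibration(n);K=np.array([[c["fx"],0,c["cx"]],[0,c["fy"],c["cy"]],[0,0,1]]);R,_=cv2.Rodrigues(np.array(c["rvec"]));t=np.array(c["tvec"]).reshape(3)
    return K,R,t
def plane(n,uv,z):
    K,R,t=cal(n);uv=np.atleast_2d(uv).astype(float)
    r=(np.linalg.inv(K)@np.c_[uv,np.ones(len(uv))].T).T@R   # R^T d
    c=-R.T@t
    return c+r*((z-c[2])/r[:,2])[:,None]
def cloud(n,d):
    K,R,t=cal(n);v,u=np.mgrid[0:480,0:640]
    P=np.stack([(u-K[0,2])/K[0,0]*d,(v-K[1,2])/K[1,1]*d,d],-1)
    return (P-t)@R
def proj(n,X):
    K,R,t=cal(n);X=np.atleast_2d(X);p=(X@R.T+t)@K.T;return p[:,:2]/p[:,2:]
E
python3 - <<'E'
from h import *
p=cv2.imread("pics/top0.png");d=np.load("pics/top0.npy")
cv2.imwrite("pics/topz.png",cv2.resize(p[195:365,235:475],None,fx=3.3,fy=3.3,interpolation=cv2.INTER_CUBIC))
hsv=cv2.cvtColor(p,cv2.COLOR_BGR2HSV)
C=cloud("top",d)
def big(m,nm,z):
    n,l,s,c=cv2.connectedComponentsWithStats(m.astype(np.uint8));o=np.argsort(-s[1:,4])[:3]+1
    for i in o:
        if s[i,4]<15: continue
        pts=np.argwhere(l==i)[:,::-1].astype(np.float32)
        W=plane("top",pts,z)[:,:2]
        r=cv2.minAreaRect(W.astype(np.float32)*1000)
        print(nm,s[i],c[i].round(1),"rect mm",np.round(r[0],1),np.round(r[1],1),round(r[2],1),"z med",np.median(C[...,2][l==i]).round(3))
H,S,V=[hsv[...,i].astype(int) for i in range(3)]
roi=np.zeros(H.shape,bool);roi[195:365,235:475]=1
big((H>50)&(H<90)&(S>50)&roi,"green",.04)
big(((H<8)|(H>172))&(S>130)&roi,"red",.151)
big((H>100)&(H<130)&(S>130)&roi,"blue",.108)
big((V<50)&roi&(np.arange(640)[None]>430),"black",.25)
for uv in[(275,252),(365,293),(452,314),(340,255),(252,258),(252,310),(293,290)]:
    print(uv,C[uv[1],uv[0]].round(3),hsv[uv[1],uv[0]])
E
```

```text
red [260 247  31  14 217] [275.5 252.6] rect mm [555.5 148.5] [25.5 59.9] 4.9 z med 0.148
blue [291 266   4  50 152] [292.9 290.4] rect mm [489.8 112.8] [100.6   6.2] 3.0 z med 0.108
blue [292 243   3  21  43] [292.6 253.4] rect mm [567.4 115.9] [42.3  4.1] 3.0 z med 0.11
black [440 303  25  23 413] [452.3 313.4] rect mm [ 440.6 -181.9] [38.1 39.6] 28.1 z med 0.247
black [431 356   5   5  25] [433. 358.] rect mm [ 361.  -147.5] [6.8 7.3] 2.2 z med 0.056
(275, 252) [0.559 0.149 0.154] [114  27 130]
(365, 293) [ 0.495 -0.037  0.075] [ 42   8 167]
(452, 314) [ 0.439 -0.181  0.25 ] [120   7  35]
(340, 255) [0.572 0.018 0.083] [116  28  63]
(252, 258) [0.558 0.203 0.083] [107  30  59]
(252, 310) [0.454 0.202 0.037] [ 78  48 134]
(293, 290) [0.491 0.112 0.106] [110 164 131]
```

View pics/topz.png

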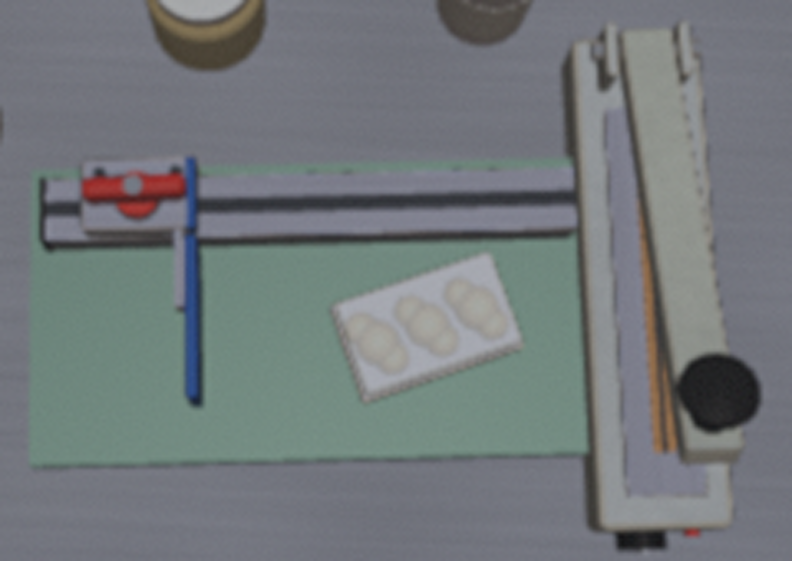

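```bash
cat > meas.py <<'E'
from h import *
def edges(p):
    g=cv2.GaussianBlur(p,(3,3),0).astype(float);return g
def meas_shelf(p):
    hsv=cv2.cvtColor(p,cv2.COLOR_BGR2HSV);H,S,V=[hsv[...,i].astype(int) for i in range(3)]
    m=((H>60)&(H<95)&(S>32)).astype(np.uint8);m[:,:238]=0;m[:,420:]=0;m[:235]=0;m[345:]=0
    m=cv2.morphologyEx(m,cv2.MORPH_OPEN,np.ones((3,3),np.uint8))
    return m
E
python3 - <<'E'
from meas import *
p=cv2.imread("pics/top0.png");d=np.load("pics/top0.npy");C=cloud("top",d)
m=meas_shelf(p)
print(m.sum())
# near edge: lowest row of shelf per column
cols=range(255,405);pts=np.array([(u,np.where(m[:,u])[0].max()+.5) for u in cols if m[:,u].any()])
W=plane("top",pts,.04)[:,:2]
def fit(W,axis):
    W=np.asarray(W);ok=np.ones(len(W),bool)
    for _ in range(4):
        a=np.polyfit(W[ok,axis],W[ok,1-axis],1);r=W[:,1-axis]-np.polyval(a,W[:,axis]);ok=abs(r)<max(.0025,2*np.std(r[ok]))
    return a,ok.sum(),np.std(r[ok])
print("near edge x=a*y+b",fit(W,1))
rows=range(290,328);pts=np.array([(np.where(m[v])[0].min()-.5,v) for v in rows]);W=plane("top",pts,.04)[:,:2]
print("left edge y=a*x+b",fit(W,0))
# sealer's face at top z .075: right end of green is either face bottom..; 
pts=np.array([(np.where(m[v])[0].max()+.5,v) for v in rows]);print(pts[::6]);W=plane("top",pts,.04)[:,:2];print("right@.04",fit(W,0)); print("right@.075",fit(plane("top",pts,.075)[:,:2],0))
# fence from depth
Z=C[...,2]
f=((Z>.074)&(Z<.088)).astype(np.uint8);f[:235]=0;f[285:]=0;f[:,:240]=0;f[:,404:]=0
cols=list(range(305,400));far=[];near=[]
for u in cols:
    r=np.where(f[:,u])[0]
    if len(r)>5: far.append((u,r.min()-.5));near.append((u,r.max()+.5))
print("far x",fit(plane("top",far,.08)[:,:2],1),"near x",fit(plane("top",near,.08)[:,:2],1))
l=[(np.where(f[v])[0].min()-.5,v) for v in range(247,270) if f[v].any()];print(l);print("fence end y",fit(plane("top",l,.08)[:,:2],0))
print("shelf z",np.median(Z[m>0]),"fence z",np.median(Z[f>0]))
# pack
q=((Z>.062)&(Z<.09)).astype(np.uint8);q[:270]=0;q[325:]=0;q[:,:325]=0;q[:,402:]=0
hsv=cv2.cvtColor(p,cv2.COLOR_BGR2HSV)
pts=np.argwhere(q)[:,::-1].astype(np.float32);print("pack depth rect",cv2.minAreaRect((plane("top",pts,.076)[:,:2]*1000).astype(np.float32)))
q2=((hsv[...,1]<25)&(hsv[...,2]>130)).astype(np.uint8);q2[:270]=0;q2[325:]=0;q2[:,:325]=0;q2[:,402:]=0
pts=np.argwhere(q2)[:,::-1].astype(np.float32);print("pack colour rect",len(pts),cv2.minAreaRect((plane("top",pts,.076)[:,:2]*1000).astype(np.float32)))
# mushroom
print("mush",plane("top",[(452.3,313.4)],.25))
# housing top corners by depth
h=((Z>.066)&(Z<.084)).astype(np.uint8);h[:200]=0;h[360:]=0;h[:,:406]=0;h[:,462:]=0
pts=np.argwhere(h)[:,::-1].astype(np.float32);print("housing",cv2.minAreaRect((plane("top",pts,.075)[:,:2]*1000).astype(np.float32)))
lm=[(np.where(h[v])[0].min()-.5,v) for v in range(280,345) if h[v].any()];print("housing face y",fit(plane("top",lm,.075)[:,:2],0))
E
```

```text
9075
near edge x=a*y+b (array([-0.06323469,  0.41105825]), np.int64(150), np.float64(0.0005933283614000673))
left edge y=a*x+b (array([0.07151332, 0.18736702]), np.int64(38), np.float64(1.79508538551837e-17))
[[410.5 290. ]
 [410.5 296. ]
 [411.5 302. ]
 [411.5 308. ]
 [411.5 314. ]
 [412.5 320. ]
 [412.5 326. ]]
right@.04 (array([ 0.06439784, -0.17027136]), np.int64(38), np.float64(0.0006485726976172973))
right@.075 (array([ 0.06439784, -0.16493574]), np.int64(38), np.float64(0.0006301052643126013))
far x (array([-0.06136799,  0.59100997]), np.int64(95), np.float64(0.0006377413625038006)) near x (array([0.2815971 , 0.52790627]), np.int64(80), np.float64(0.008873647707163165))
[(np.float64(344.5), 247), (np.float64(300.5), 248), (np.float64(246.5), 249), (np.float64(246.5), 250), (np.float64(246.5), 251), (np.float64(246.5), 252), (np.float64(246.5), 253), (np.float64(246.5), 254), (np.float64(246.5), 255), (np.float64(246.5), 256), (np.float64(246.5), 257), (np.float64(246.5), 258), (np.float64(246.5), 259), (np.float64(246.5), 260), (np.float64(246.5), 261), (np.float64(246.5), 262), (np.float64(246.5), 263), (np.float64(246.5), 264), (np.float64(246.5), 265), (np.float64(246.5), 266), (np.float64(246.5), 267), (np.float64(246.5), 268)]
fence end y (array([0.07034941, 0.17605042]), np.int64(20), np.float64(2.1319462161963366e-17))
shelf z 0.04020887435644239 fence z 0.08004881945206183
pack depth rect ((494.66827392578125, -36.14006805419922), (62.86882400512695, 106.24830627441406), 20.865079879760742)
pack colour rect 1554 ((494.47637939453125, -35.61249542236328), (65.59359741210938, 107.58678436279297), 21.302228927612305)
mush [[ 0.44001721 -0.18188156  0.25      ]]
housing ((531.1680297851562, -171.31417846679688), (317.7751159667969, 94.18025207519531), 3.4928765296936035)
housing face y (array([ 0.06543034, -0.17093162]), np.int64(62), np.float64(0.0008409463677578234))
```

```bash
cat >> h.py <<'E'
from scipy.spatial.transform import Rotation as Ro
TH=0.0635
ex=np.array([np.cos(TH),np.sin(TH),0]);ey=np.array([-np.sin(TH),np.cos(TH),0]);ez=np.array([0,0,1.])
O=0.550*ex-0.1697*ey
def w(x,y,z): return O+x*ex+y*ey+z*ez       # sealer frame (m) -> world
def s(P): P=np.asarray(P)-O; return np.array([P@ex,P@ey,P[2]])
def q(a):  # tool down, jaws along angle a in the sealer's frame
    a=a+TH;y=np.array([np.cos(a),np.sin(a),0]);z=np.array([0,0,-1.]);x=np.cross(y,z)
    Q=Ro.from_matrix(np.c_[x,y,z]).as_quat();return np.array([Q[3],*Q[:3]])
def st():
    t=env.get_state();f=t["force"];print("t %.1f s_tcp"%t["time"],(s(t["tcp_pos"])*1000).round(1),"F_s",[round(float(v),2) for v in(f@ex,f@ey,f[2])],"open",round(t["opening"],4),"T",t["torque"].round(2));return t
E
python3 - <<'E'
from h import *
print("O",O,"nose",env.nose_length)
h=np.pi/2
for nm,P,a in[("push1 start",(-.128,.107,.122),h),("push1 start",(-.128,.107,.122),-h),("above",(-.128,.107,.3),h),("above",(-.128,.107,.3),-h),("push2",(-.036,.185,.122),0),("push2",(-.036,.185,.122),np.pi),("knob",(.02,.283,.195),0),("knob",(.02,.283,.195),1.1),("knob",(.02,.146,.195),1.1),("knobpi",(.02,.283,.195),np.pi),("knobpi",(.02,.283,.195),np.pi+1.1),("knob-pi",(.02,.283,.195),-np.pi+1.1)]:
    j=kin.inverse_kinematics(w(*P),q(a));print(nm,round(a,2),w(*P).round(3),None if j is None else np.round(j,2))
# red bar angle: top part only (z>.14) 
p=cv2.imread("pics/top0.png");d=np.load("pics/top0.npy");C=cloud("top",d)
hsv=cv2.cvtColor(p,cv2.COLOR_BGR2HSV).astype(int);m=((hsv[...,0]<8)|(hsv[...,0]>172))&(hsv[...,1]>100)&(C[...,2]>.143)
m[:240]=0;m[275:]=0;m[:,:250]=0;m[:,305:]=0
pts=np.argwhere(m)[:,::-1].astype(np.float32);W=plane("top",pts,.151)[:,:2]*1000
print(len(W),cv2.minAreaRect(W.astype(np.float32)),"line ang",cv2.fitLine(W.astype(np.float32),cv2.DIST_L2,0,.01,.01).ravel())
Wm=np.r_[W.mean(0)/1000,.151];print("knob in sealer mm",s(Wm)*1000)
E
```

```text
O [ 0.55966021 -0.13445644  0.        ] nose 0.0726
push1 start 1.57 [ 0.425 -0.036  0.122] [ 0.56  0.47 -0.74  2.23  0.55  0.62  1.05]
push1 start -1.57 [ 0.425 -0.036  0.122] [ 0.19  0.39 -0.29  2.26  0.22  0.52 -1.78]
above 1.57 [ 0.425 -0.036  0.3  ] [ 0.71  0.14 -0.82  2.08  0.12  0.97  1.46]
above -1.57 [ 0.425 -0.036  0.3  ] [ 0.36  0.1  -0.45  2.09  0.05  0.96 -1.62]
push2 0 [0.512 0.048 0.122] [ 0.22  0.53 -0.54  2.05  0.43  0.67 -0.54]
push2 3.14 [0.512 0.048 0.122] [-1.06  0.97  1.26  2.13 -1.15  1.03 -2.22]
knob 0 [0.562 0.149 0.195] [ 0.2   0.56 -0.75  1.84  0.48  0.93 -0.71]
knob 1.1 [0.562 0.149 0.195] [ 0.26  0.59 -0.84  1.84  0.53  0.95  0.35]
knob 1.1 [0.57  0.013 0.195] [ 0.41  0.53 -0.71  1.87  0.44  0.9   0.66]
knobpi 3.14 [0.562 0.149 0.195] [ 0.46  0.77 -1.19  1.83  0.8   1.12  2.18]
knobpi 4.24 [0.562 0.149 0.195] [-0.05  0.48 -0.42  1.86  0.25  0.85 -2.56]
knob-pi -2.04 [0.562 0.149 0.195] [-0.05  0.48 -0.42  1.86  0.25  0.85 -2.56]
180 ((560.1099243164062, 148.98329162597656), (14.256589889526367, 59.79591369628906), 3.0611581802368164) line ang [ 8.8656180e-02 -9.9606228e-01  5.6001318e+02  1.4867006e+02]
knob in sealer mm [ 18.31871677 282.53348265 151.        ]
```

```bash
python3 - <<'E'
from h import *
h=np.pi/2
env.reach(w(-.128,.107,.36),q(h));st()
env.grip(.07)
env.movel(w(-.128,.107,.125),velocity=.2);t=st()
r=env.movel(w(-.060,.107,.125),velocity=.04,stop_force=4);print(r);st()
p,d=camera("top");cv2.imwrite("pics/top1.png",cv2.resize(p[195:365,235:475],None,fx=3.3,fy=3.3))
E
```

```text
t 2.3 s_tcp [-127.9  106.2  360. ] F_s [-0.77, 0.46, 0.05] open 0.0853 T [ 0.04  0.04 -0.05]
t 4.0 s_tcp [-127.4  107.   125.7] F_s [-0.02, 0.1, -0.17] open 0.0699 T [ 0.04 -0.08  0.04]
True
t 5.2 s_tcp [-75.3 107.  124.5] F_s [0.45, 0.68, -0.28] open 0.0704 T [ 0.02 -0.02  0.04]
```

View pics/top1.png

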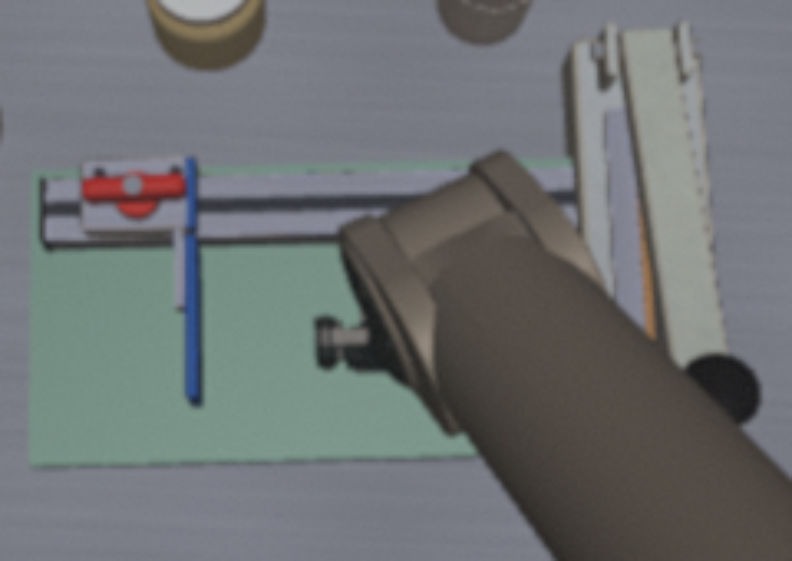

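The arm hides the pack. The stop at x −75.3 mm fits a flush push (about −66 −11 mm). Next is the push along the fence.

```bash
python3 - <<'E'
from h import *
env.movel(w(-.100,.107,.125),velocity=.15)
env.movel(w(-.100,.107,.22),velocity=.3)
env.grip(.02)
env.reach(w(-.036,.190,.20),q(0));st()
p,d=camera("side");cv2.imwrite("pics/side1.png",cv2.resize(p[170:370,240:460],None,fx=2.8,fy=2.8))
p,d=camera("top");cv2.imwrite("pics/top2.png",cv2.resize(p[195:365,235:475],None,fx=3.3,fy=3.3))
E
```

```text
t 8.0 s_tcp [-36.1 189.8 200. ] F_s [0.02, -0.63, 0.28] open 0.0197 T [ 0.   -0.01  0.01]
```

View pics/side1.png

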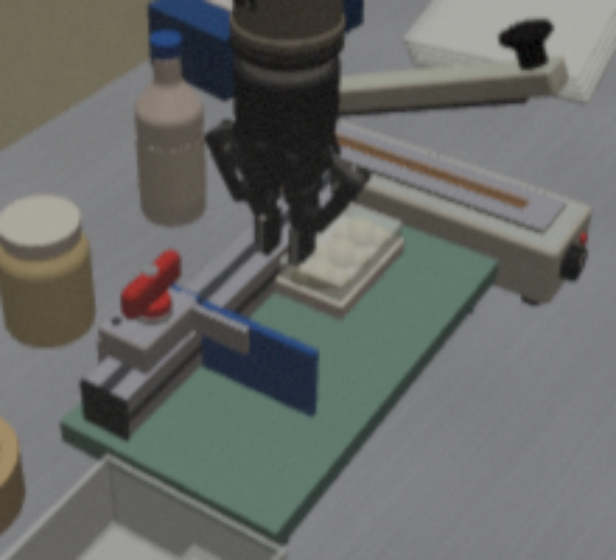

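View pics/top2.png

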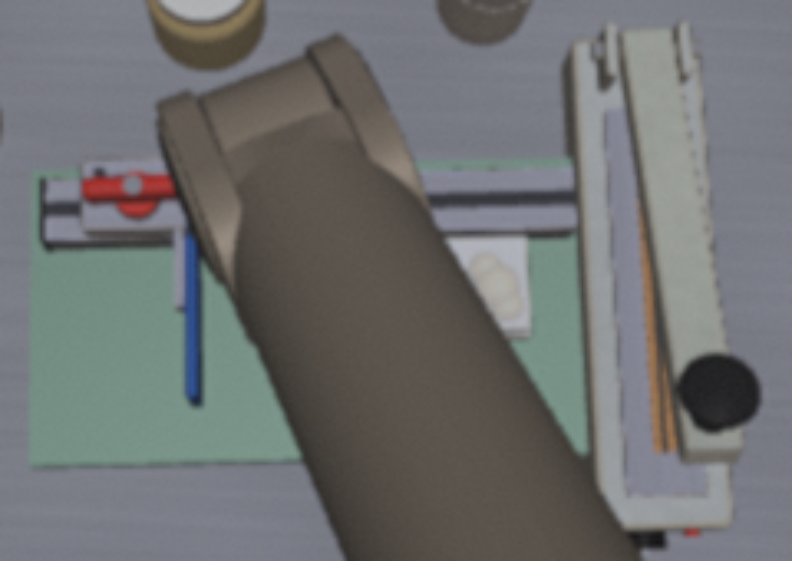

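Side view: the pack lies along the fence, with its fence side square. In the top view its sealer end (crop col 528) is still about 30 mm short of the sealer (crop col 578). Pushing it along now.

```bash
python3 - <<'E'
from h import *
env.movel(w(-.040,.188,.129),velocity=.15);st()
r=env.movel(w(-.040,.112,.129),velocity=.04,stop_force=5);print(r);st()
env.movel(w(-.040,.150,.129),velocity=.15)
env.movel(w(-.040,.150,.25),velocity=.3)
env.grip(.045)
env.reach(w(.02,.283,.27),q(.025));st()
p,d=camera("top");cv2.imwrite("pics/top3.png",cv2.resize(p[195:365,235:475],None,fx=3.3,fy=3.3))
E
```

```text
t 8.7 s_tcp [-39.7 188.1 129.4] F_s [-0.45, -0.35, 0.52] open 0.02 T [0.03 0.02 0.04]
True
t 10.2 s_tcp [-40.3 120.8 128.7] F_s [-0.19, 2.03, 0.83] open 0.02 T [ 0.29 -0.08 -0.08]
t 12.1 s_tcp [ 19.9 283.4 269.5] F_s [0.71, -1.07, -0.05] open 0.0448 T [-0.04 -0.    0.06]
```

View pics/top3.png

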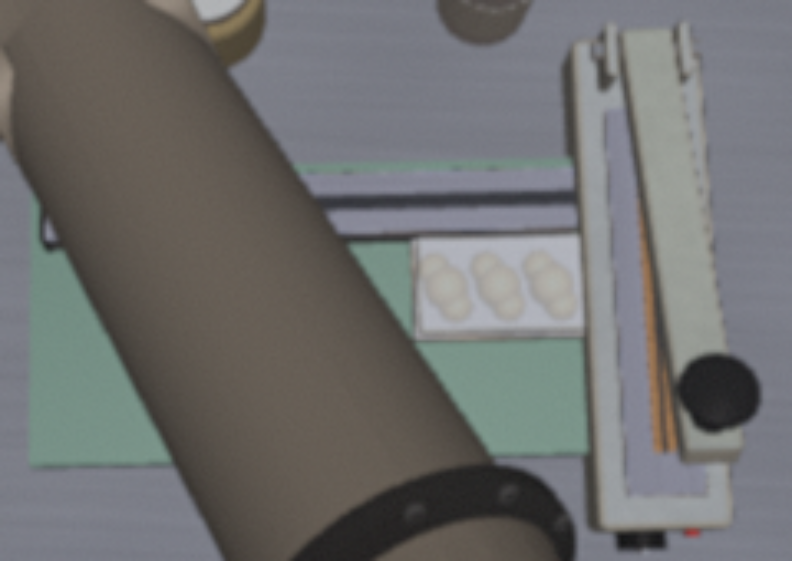

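The pack is flush against both fence and sealer: its edges meet at crop (412–580, 235–335), and the stop at y=120.8 is 110 plus half a finger. Now I'll grip the knob.

```bash
python3 - <<'E'
from h import *
env.movel(w(.0195,.283,.196),velocity=.15,stop_force=8);st()
print(env.grip(.0,30));st()
# centre along jaws by force
for a in (.2,.4,.6):
    env.movel(w(.0195,.283,.196),velocity=.15,rot=q(.025+a)) if 0 else env.reach(w(.0195,.283,.196),q(.025+a))
    st()
E
```

```text
t 12.8 s_tcp [ 19.8 282.6 196.5] F_s [-0.11, 0.01, 0.22] open 0.0445 T [-0.   -0.06 -0.  ]
False
t 13.2 s_tcp [ 21.3 283.1 197.4] F_s [5.38, -0.4, 2.43] open 0.0132 T [ 0.02 -0.84  0.04]
t 13.5 s_tcp [ 21.3 283.1 197.4] F_s [5.54, -0.84, 2.19] open 0.0137 T [-0.02 -0.9   0.25]
t 13.8 s_tcp [ 21.3 283.1 197.4] F_s [5.07, -0.22, 1.89] open 0.0135 T [-0.07 -0.92  0.21]
t 14.1 s_tcp [ 21.3 283.  197.4] F_s [5.59, 0.2, 2.78] open 0.0134 T [ 0.   -0.98  0.17]
```

```bash
cat >> h.py <<'E'
def jaw():
    t=env.get_state();Q=t["orientation"];y=Ro.from_quat([*Q[1:],Q[0]]).as_matrix()[:,1];return np.arctan2(y[1],y[0])-TH
E
python3 - <<'E'
from h import *
env.reach(w(.0212,.283,.195),q(.85));st()
env.reach(w(.0212,.283,.195),q(1.08));st();print("jaw",jaw())
p,d=camera("side");cv2.imwrite("pics/side2.png",cv2.resize(p[170:370,240:460],None,fx=2.8,fy=2.8))
E
```

```text
t 14.4 s_tcp [ 21.7 283.4 197.2] F_s [-1.61, -1.71, 14.35] open 0.0134 T [-0.47  0.66  0.15]
t 14.7 s_tcp [ 21.7 283.6 197.2] F_s [-2.17, -0.57, 14.43] open 0.0136 T [-0.32  0.65  0.17]
jaw 1.0784078046703178
```

View pics/side2.png

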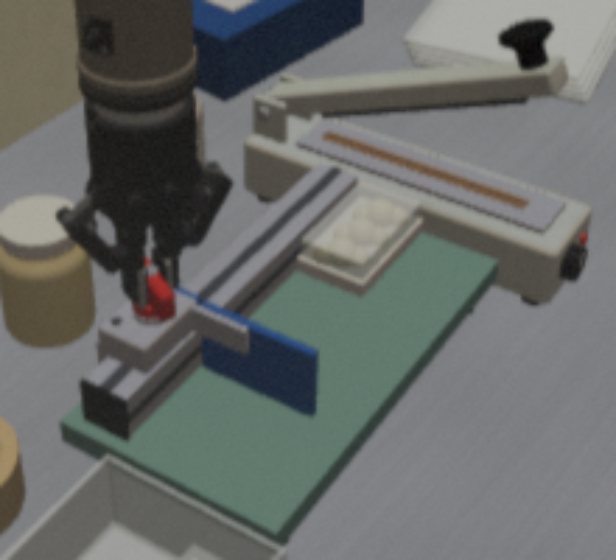

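```bash
python3 - <<'E'
from h import *
env.movel(w(.0212,.283,.1972),velocity=.05);st()
r=env.movel(w(.0212,.165,.1972),velocity=.08,stop_force=12);print(r);st();print("jaw",jaw())
r=env.movel(w(.0212,.138,.1972),velocity=.02,stop_force=5);print(r);st();env.dwell(.3);st()
p,d=camera("side");cv2.imwrite("pics/side3.png",cv2.resize(p[170:370,240:460],None,fx=2.8,fy=2.8))
E
```

```text
t 15.0 s_tcp [ 21.6 282.9 197.4] F_s [3.94, -0.64, -2.06] open 0.0136 T [ 0.01 -0.79  0.13]
False
t 16.6 s_tcp [ 21.6 164.7 197.4] F_s [5.67, -0.21, -2.3] open 0.0131 T [-0.01 -1.04  0.06]
jaw 1.0797271751754125
True
t 17.6 s_tcp [ 21.6 145.7 197.3] F_s [-0.33, 1.98, 3.09] open 0.0137 T [-0.03  0.11 -0.01]
t 17.9 s_tcp [ 21.7 145.7 197.3] F_s [-1.42, 0.46, 4.8] open 0.0135 T [-0.07  0.68 -0.02]
```

View pics/side3.png

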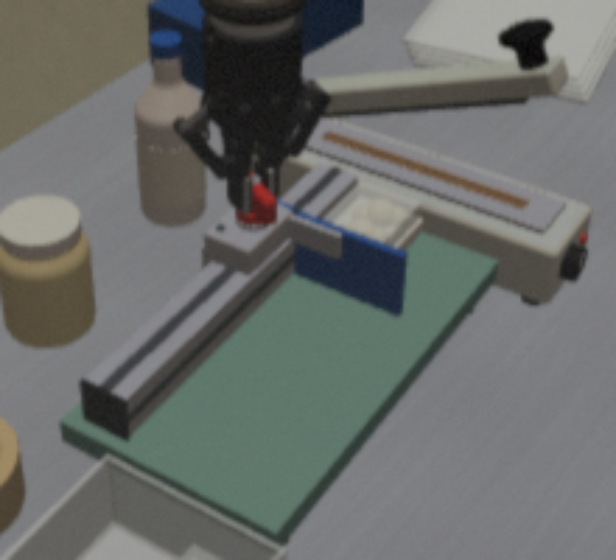

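Contact came at y=145.7 against 146 expected, and side view shows the blue plate on the pack's end. I'll hold a light preload and tighten in steps.

```bash
python3 - <<'E'
from h import *
r=env.movel(w(.0213,.1440,.1974),velocity=.01,stop_force=4);print(r);st()
y=s(env.get_state()["tcp_pos"])[1]-.0006
env.movel(w(.0213,y,.1974),velocity=.02);st()
for a in(.95,.8,.65,.4,.2,.05):
    env.reach(w(.0213,y,.1974),q(a));st()
print("jaw",jaw())
E
```

```text
True
t 18.1 s_tcp [ 21.5 145.6 197.3] F_s [0.76, 0.18, 3.63] open 0.0135 T [-0.17 -0.   -0.02]
t 18.4 s_tcp [ 21.4 145.5 197.4] F_s [2.29, 2.09, 0.19] open 0.0136 T [ 0.34 -0.26 -0.08]
t 18.6 s_tcp [ 21.6 145.7 197.4] F_s [3.15, 3.69, -1.48] open 0.0135 T [ 0.85 -0.62 -0.21]
t 18.9 s_tcp [ 21.6 145.7 197.4] F_s [3.31, 3.86, -0.72] open 0.0135 T [ 0.83 -0.64 -0.17]
t 19.1 s_tcp [ 21.6 145.7 197.4] F_s [3.22, 4.59, -1.58] open 0.0133 T [ 0.9  -0.63 -0.13]
t 19.5 s_tcp [ 21.6 145.7 197.4] F_s [2.83, 4.31, -1.68] open 0.0135 T [ 0.91 -0.55 -0.14]
t 19.8 s_tcp [ 21.6 145.8 197.4] F_s [2.33, 3.95, -0.5] open 0.0134 T [ 0.93 -0.6  -0.11]
t 20.0 s_tcp [ 21.6 145.8 197.4] F_s [4.01, 4.49, -0.79] open 0.013 T [ 1.03 -0.56 -0.1 ]
jaw 0.05879635585587632
```

```bash
python3 - <<'E'
from h import *
t=env.get_state();y=.1447
P=w(.0213,.1449,.1974)
for a in(.0,-.03,-.06,-.09):
    env.reach(P,q(a));t=st();print("jaw",round(jaw(),3))
    if abs(t["torque"][2])>.6:break
E
```

```text
t 20.3 s_tcp [ 21.6 145.8 197.5] F_s [4.04, 4.98, -0.86] open 0.0137 T [ 1.1  -0.5  -0.14]
jaw 0.009
t 20.5 s_tcp [ 21.6 145.8 197.5] F_s [3.96, 4.66, -0.86] open 0.0133 T [ 1.   -0.63  0.61]
jaw -0.019
```

The torque jump to 0.61 N·m at jaw ≈ −0.02 shows the knob on its tight end stop. Now I'll release, retreat and look.

```bash
python3 - <<'E'
from h import *
env.grip(.04);st()
env.movel(env.get_state()["tcp_pos"]+np.array([0,0,.12]),velocity=.2)
env.movel(env.get_state()["tcp_pos"]+np.array([0,0,.1]),velocity=.3)
env.reach(w(-.03,.48,.40),q(0));st()
p,d=camera("top");cv2.imwrite("pics/top4f.png",p);np.save("pics/top4.npy",d);cv2.imwrite("pics/top4.png",cv2.resize(p[195:365,235:475],None,fx=3.3,fy=3.3,interpolation=cv2.INTER_CUBIC))
C=cloud("top",d)
hsv=cv2.cvtColor(p,cv2.COLOR_BGR2HSV).astype(int)
m=((hsv[...,0]<8)|(hsv[...,0]>172))&(hsv[...,1]>100)&(C[...,2]>.143);m[:235]=0;m[280:]=0;m[:,:300]=0;m[:,400:]=0
W=plane("top",np.argwhere(m)[:,::-1],.151)[:,:2].astype(np.float32)*1000
l=cv2.fitLine(W,cv2.DIST_L2,0,.01,.01).ravel();print(len(W),"clamp",np.arctan(-l[0]/l[1])-TH,"knob s",s(np.r_[W.mean(0)/1000,.151])*1000)
m=(hsv[...,0]>100)&(hsv[...,0]<130)&(hsv[...,1]>130);m[:262]=0;m[325:]=0;m[:,:300]=0;m[:,400:]=0
W=plane("top",np.argwhere(m)[:,::-1],.108);print("plate mid s",np.mean([s(v) for v in W],0)*1000)
p,d=camera("side");cv2.imwrite("pics/side4.png",cv2.resize(p[150:350,260:480],None,fx=2.8,fy=2.8,interpolation=cv2.INTER_CUBIC))
E
```

```text
t 20.9 s_tcp [ 20.9 144.2 197.1] F_s [-0.06, -0.09, 0.12] open 0.04 T [ 0.04 -0.04 -0.04]
t 23.4 s_tcp [-28.9 478.2 399.5] F_s [-0.27, -0.36, 0.48] open 0.0396 T [-0.03 -0.02 -0.01]
176 clamp -0.01183546 knob s [ 18.09404943 147.03338168 150.99999309]
plate mid s [-58.16858651 115.06647796 108.        ]
```

View pics/top4.png

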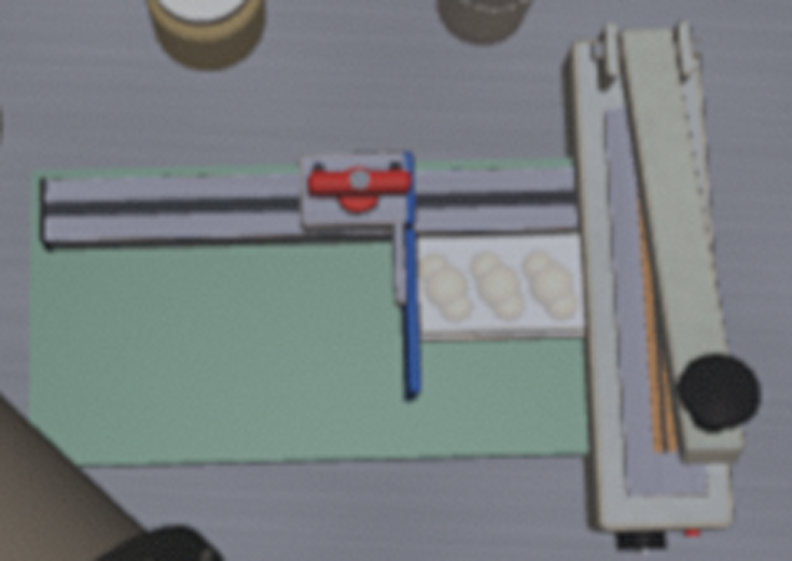

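View pics/side4.png

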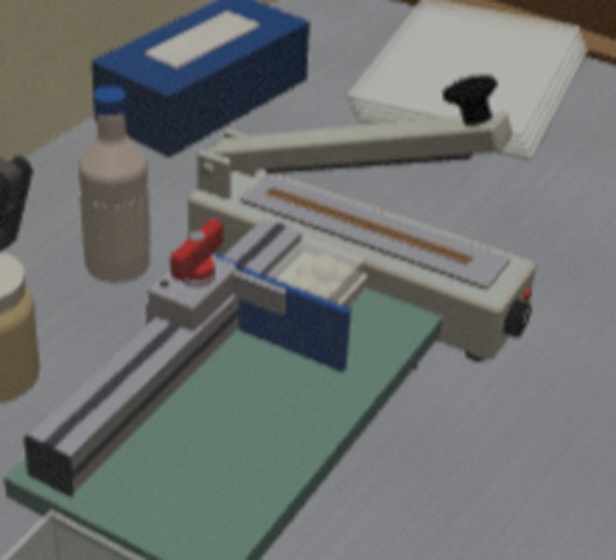

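The plate meets the pack at crop column 415 with no visible gap, and the knob lies along the fence. One last check on how square the pack sits.

```bash
python3 - <<'E'
from h import *
p=cv2.imread("pics/top4f.png");hsv=cv2.cvtColor(p,cv2.COLOR_BGR2HSV).astype(int)
g=(hsv[...,0]>55)&(hsv[...,0]<95)&(hsv[...,1]>35)
pts=[(u,np.where(g[285:320,u])[0].min()+285-.5) for u in range(365,408)]
W=np.array([s(v) for v in plane("top",pts,.045)])
a=np.polyfit(W[:,1],W[:,0],1);print("near side slope",a[0],"x at y=.055",np.polyval(a,.055)*1000,"rms",np.std(W[:,0]-np.polyval(a,W[:,1]))*1000)
# bystanders moved?
q0=cv2.imread("pics/top0.png");D=cv2.absdiff(q0,p).max(2)
for n,(u0,u1,v0,v1) in dict(jar=(275,320,165,215),bottle=(365,405,155,210),tape=(180,238,200,258),tub=(120,232,272,355)).items(): print(n,(D[v0:v1,u0:u1]>40).mean().round(4))
E
```

```text
near side slope -0.007888291844893949 x at y=.055 -66.83978465225555 rms 0.6066012637750061
jar 0.0
bottle 0.0
tape 0.0
tub 0.6762
```

```bash
python3 - <<'E'
from h import *
p,d=camera("side");q0=cv2.imread("pics/side0.png");print("tub side diff",(cv2.absdiff(q0,p).max(2)[340:450,205:345]>40).mean())
job.job_done()
E
```

```text
tub side diff 0.0
the job is handed in; nothing more can be done
```

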